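# Clear the jammed blank and clamp the next one

### The job

An oversize round blank is jammed at the gate of the blank feeder: lift it out of the chute and put it down inside the grey open tray, so the three smaller blanks behind it roll down to the end stop. Then swing the clamp arm over and down until its pad rests on the first blank at the stop, and let go, leaving the arm clamped. Keep the small blanks in the chute and do not shove the other things on the table about.

Things in the scene. Friction and masses are not known exactly. Their poses are not given: they have to be found in the camera images.
- blank1: small good round plywood blank, 64 mm diameter, 10 mm thick, about 20 g, standing on edge in the chute; origin at its centre. The first behind the jam; after the jam is cleared it rolls down by itself in about a second to the end stop.
- blank2: small good round plywood blank, 64 mm diameter, 10 mm thick, about 20 g, standing on edge in the chute; origin at its centre. The second behind the jam; comes to rest against the first.
- blank3: small good round plywood blank, 64 mm diameter, 10 mm thick, about 20 g, standing on edge in the chute; origin at its centre. The third behind the jam; comes to rest against the second.
- nest (a point): Fixed point on the feeder: where the centre of the first blank comes to rest against the end stop (chute x 127, z 59 mm). The first blank's top is then 91 mm above the table.
- clamp_pivot (a point): Fixed point on the clamp's hinge axis, 105 mm above the table at chute x = 195 mm. The axis is along the chute's y.
- tray: Fixed grey open-topped tray on the table, 160 x 160 x 35 mm outside, walls and floor 5 mm thick; origin at the centre of its underside, x and y along its sides, z up.
- mug: Bystander: white mug, 80 mm diameter, 90 mm high; origin at the centre of its underside.
- ornaments: Bystander: stack of scalloped plywood ornaments, about 105 mm across, 20 mm high; origin at the centre of its underside.
- spare_blanks: Bystander: two small blanks lying flat in a stack, 64 mm diameter, 20 mm high; origin at the centre of its underside.
- screwdriver: Bystander: screwdriver lying flat, about 200 mm long along its x.
- offcut: Bystander: L-shaped plywood offcut, 110 x 110 x 6 mm.
- square: Bystander: try square, wooden stock 100 x 22 x 12 mm with a steel blade 150 mm long.
- chute: Fixed feeder for round blanks on edge; 500 x 110 x 12 mm plywood base. Origin on the table; x level along the aluminium channel DOWNHILL to stop and clamp, y across, z up. Base x -270 to 230 mm. Channel floor falls 15 deg to +x, meets the end stop at x 150, z 20, runs 430 uphill; 12 mm wide, walls 6 thick, 40 high. Clamp cheeks, 110 high, at x 195.
- gate (a point): Middle of the fixed steel gate bar across the channel on two posts (38 mm wide in chute y, 8 mm along the channel), 116 mm uphill of the stop. The bar is 69 to 77 mm above the channel floor, its top about 125 mm above the table: small blanks roll under it, the oversize one cannot.
- big_blank: The jammed oversize blank: plywood disc 90 mm across, 10 mm thick, about 40 g, on edge in the channel against the uphill side of the gate, leaning 4 degrees at most. Origin at its centre, own y square to its faces. The wall tops lie 5 mm below its centre, so its upper half can be pinched across the 10 mm from above; the gate is 38 mm downhill of its centre. A small blank rests against it from behind.
- clamp_bar (a point): Centre of the clamp's cross-bar, at the free end of the steel arm (14 mm wide, 10 thick), 90 mm from the pivot: a black rod 12 mm in diameter, 96 mm long along chute y, so it sticks out 41 mm each side of the arm. Either end can be pinched from above, about 32 mm from this point, one finger uphill and one downhill; it turns between the pads as the arm swings.
- clamp (a joint): Clamp arm angle, rad. 0: arm level, pointing uphill, its pad (68 mm from the pivot) on the first blank. Grows as it swings up and back: 1.57 upright, 1.7 to 2.0 open (stops -0.3 and 2.1). The bar is 90 mm x cos q uphill of the pivot, 90 mm x sin q above it. Stiff hinge: it stays where left when open or near upright (2 N at the bar moves it); below about 1.0 its weight sinks it slowly onto the blank and holds it.

How it is judged:
On the way, in this order (a step that is already met when the one before it is completed fails the run):
1. the oversize blank is lifted out of the chute (height (world z) of big_blank above 0.165 m), for 0.1 s.
2. the oversize blank lies still inside the grey tray (x of big_blank in the frame of tray between -0.075 and 0.075 m and y of big_blank in the frame of tray between -0.075 and 0.075 m and height (world z) of big_blank below 0.06 m and linear speed of big_blank below 0.03 m/s), for 0.2 s.
3. the clamp arm is down on the first blank at the stop (value of joint clamp between -0.1 and 0.06 rad and distance between blank1 and nest below 0.006 m), for 0.2 s.
At the end, for the whole second after the job is handed in: Oversize blank at rest in the grey tray (centre within 75 mm of the tray's along both sides, under 60 mm high); first small blank at rest within 6 mm of its place at the stop, the other two in the channel within about 15 mm of touching it in line; clamp joint -0.1 to 0.06, pad on the blank (all of step 2 and all of step 3 and x of blank2 in the frame of chute above 0.05 m and y of blank2 in the frame of chute between -0.012 and 0.012 m and height (world z) of blank2 above 0.06 m and x of blank3 in the frame of chute above -0.015 m and y of blank3 in the frame of chute between -0.012 and 0.012 m and height (world z) of blank3 above 0.075 m and linear speed of blank1 below 0.02 m/s).
It fails at once if a bystander on the table was shoved more than 40 mm (distance of any of mug, ornaments, spare_blanks, screwdriver, offcut, square from where it was at the start of the episode above 0.04 m).
It also fails if it takes over 64 s, if anything falls off the work surface, if the arm or the gripper's body presses on something with over 40 N, if the wrist force passes 120 N, or if a joint passes its speed limit or range.

### The arm

A 6-joint arm with a two-finger parallel gripper is mounted at the origin on the work surface. World frame = base frame: x ahead of the robot, y to its left, z up, the work surface at z = 0. Lengths are in m, angles in rad, forces in N, time in s.
With the tool pointing down it reaches from about 0.275 to 0.775 m from the base axis. Payload 14.6 kg.
Tool frame: the origin (TCP) lies midway between the tips of the shut fingers; the grasp point (between the pads) lies 19 mm behind it; z points along the fingers, y is the direction in which the jaws open and shut (so a half turn about z gives the same grasp; the last joint's range is limited). The gripper opens to 85 mm and grips with 20 to 120 N. Pads are 22 mm wide; open, the fingers measure 114 mm over their backs; the gripper's body (76 mm by 85 mm) begins 54 mm behind the grasp point. The pads swing forward as they close: fully open they stand 13 mm farther back than shut.
Start: joints at [1.183, 0.263, -0.048, 1.259, 0, 1.415], TCP at [0.121, 0.511, 0.231] pointing down, gripper open.
Joint ranges: [-2.65, 2.65], [-0.89, 1.7], [-1.18, 1.37], [-2.13, 2.11], [-1.35, 1.29], [-3.14, 3.14]. Speed limits (rad/s): [1.89, 1.89, 2.57, 2.79, 3.14, 3.14].

### API

Orientations are given as a 3x3 rotation matrix whose columns are the frame's x, y, z axes.
In Python, from station import state, imaging, ctrl, spotter gives the robot as it stands.
- The arm moves only by the shell command python3 -m crank 'ROWS'. ROWS is text: rows parted by semicolons, each of 5 numbers parted by spaces: the shift along the tool's x, y, z in m, then the turn about the tool's z in degrees, then the opening in per cent of the stroke, from 0 (shut) to 100 (fully open). A call has 1 to 10 rows; each row shifts and turns the pose as measured when the row begins, along the tool's axes as they then stand; what a row does not reach is not made up. A row lasts 1/8 s, in which the tool goes at most 62.5 mm and 10.7 degrees, less where a joint would pass 70% of its speed; a pose out of reach is approached as far as the arm can. A call is refused whole if a number of a shift passes 0.0625 or a number of a turn 10.7, either way. A call with a gripper value outside its range is refused whole. The fingers move at their own pace and stop on an object; the grip force is fixed at half the most. Time passes only in rows, so rows that do not move let the fingers close. It gives the time, the measured TCP pose, the force and the opening at its end, in the units of the state.
- state(): the state, without advancing time (a new reading comes with each control period).
- imaging.camera(name): name is "side" or "top" or "wrist"; returns the picture (384x512x3 uint8, blue, green, red); there is no depth.
- imaging.camera_params(name): a dict with "fovy" (degrees; the focal length in pixels is half the picture's height over the tangent of half this angle, whatever the lens; pixels are square), "cx", "cy" (the principal point, pixels), "cam_to_world" (4x4, takes a point from camera to world coordinates). Camera axes: x right, y down, z forward; pixel columns grow to the right and rows downward; lengths in m; the calibration is good to about 2 mm. A picture is of the moment at which its call begins: read the wrist's pose just before it. camera_params takes no time and is no camera call; for the wrist camera it gives the pose at the moment of the call.
- ctrl.hand_in(): hands the job in, once; it reports no verdict.
Trained networks look in the newest picture that a camera, given by its name, has taken for a name from the list of things; names that differ only in an ending like _2 or _b are one class to them, and where a whole thing is asked for, a point or a joint stands for the part that bears it (a point fixed in the world has none). Each returns a list of dicts, best first, with "conf" (0 to 1); they miss things now and then, are a little off and sometimes report something else, mostly with a low value. They report only what shows in the picture. A call takes as long as a camera call.
- spotter.boxes_of(camera, name): "point" ([column, row] in pixels, amid what is visible of it).
- spotter.trace(camera, name): "region" (384x512 bool, what is visible of it) and "point" ([column, row] in pixels, amid what is visible of it).
- spotter.spot_point(camera, name): "point" ([column, row] in pixels: a listed point, or the origin of a listed thing).
The state is a dict: "t": time; "joint_pos": joint angles; "qvel": joint speeds; "joint_efforts": joint torques, N m; "tool_pos": TCP position; "tcp_rot": TCP orientation; "wrist_force": force on the tool from outside, world axes, zero at the start; "torque": the same for the moment, N m; "width": finger opening in m.
Only numpy, scipy, OpenCV 4.12 (cv2) and the standard library are available. Lean on these libraries where they do the work, as an engineer would, in place of code of your own. Each camera call takes 0.05 s, during which the arm holds its last target.

## Working session

There is one attempt and no reset: what is moved stays moved. The work goes in short steps, Python scripts to look and compute and a shell command to move; the robot and the scene stay as the last step left them, time stands still between calls to the robot, and variables do not carry over. Pictures are saved under pics/ and viewed, and the job is handed in when it is done.

```bash
ls; mkdir -p pics
python3 - <<'E'
from station import state, imaging, ctrl, spotter
import cv2,numpy as np
s=state();print(s)
for n in("side","top","wrist"):
    im=imaging.camera(n);cv2.imwrite(f"pics/a_{n}.png",im)
    p=imaging.camera_params(n);print(n,p['fovy'],p['cx'],p['cy'],np.round(p['cam_to_world'],3).tolist())
    for o in("chute","gate","big_blank","clamp_bar","clamp_pivot","nest","tray","blank1"):
        print(o,[(np.round(d['point'],1).tolist(),round(d['conf'],2)) for d in spotter.spot_point(n,o)][:2])
E
```

```text
pics
{'t': 0.0, 'joint_pos': array([ 1.18271305e+00,  2.63519242e-01, -4.89265301e-02,  1.25941602e+00,
        1.55915281e-05,  1.41546599e+00]), 'qvel': array([-0.00051248,  0.00198594, -0.0004567 , -0.00035263, -0.00015125,
       -0.00064667]), 'joint_efforts': array([ 6.80434277e-04, -6.37626100e+01,  3.84574807e+01,  1.34951680e-02,
       -9.86660984e-05, -1.00461327e-05]), 'tool_pos': array([0.12100533, 0.51058069, 0.23083083]), 'tcp_rot': array([[-9.73035059e-01,  2.30656888e-01, -4.17620026e-04],
       [ 2.30657195e-01,  9.73034582e-01, -9.80332993e-04],
       [ 1.80238170e-04, -1.05022544e-03, -9.99999432e-01]]), 'wrist_force': array([-0.09529925,  0.21688852,  0.1690201 ]), 'torque': array([-0.00059179,  0.02242949, -0.01643837]), 'width': 0.08542872066657316}
side 55.138408648647534 248.16975981246333 188.625012965998 [[0.793, -0.318, 0.52, 0.019], [-0.609, -0.381, 0.695, -0.669], [-0.022, -0.868, -0.496, 0.627], [0.0, 0.0, 0.0, 1.0]]
chute [([241.9, 227.9], 0.6)]
gate [([247.9, 195.0], 0.69)]
big_blank [([240.3, 197.8], 0.81)]
clamp_bar [([290.6, 200.8], 0.86)]
clamp_
[... 237 characters left out ...]
91.15683068247662 [[-0.019, -0.983, 0.18, 0.288], [-1.0, 0.02, 0.004, 0.042], [-0.008, -0.18, -0.984, 1.639], [0.0, 0.0, 0.0, 1.0]]
chute [([255.3, 209.3], 0.57)]
gate [([270.1, 206.4], 0.87)]
big_blank [([256.4, 206.9], 0.67)]
clamp_bar [([316.5, 264.1], 0.67), ([323.6, 203.6], 0.53)]
clamp_pivot [([313.6, 205.9], 0.98), ([188.7, 198.4], 0.6)]
nest [([288.1, 211.6], 0.59)]
tray []
blank1 [([212.7, 202.5], 0.62), ([193.6, 200.4], 0.56)]
wrist 69.69056063356771 252.58145032510077 191.6401173922227 [[0.231, 0.922, 0.311, 0.039], [0.973, -0.218, -0.075, 0.53], [-0.002, 0.32, -0.947, 0.373], [0.0, 0.0, 0.0, 1.0]]
chute []
gate []
big_blank []
clamp_bar []
clamp_pivot []
nest []
tray []
blank1 []
```

Run:
```python
import cv2,numpy as np
a=cv2.imread("pics/a_top.png");cv2.imwrite("pics/b_top.png",cv2.resize(a,(800,600),interpolation=cv2.INTER_CUBIC))
a=cv2.imread("pics/a_side.png");cv2.imwrite("pics/b_side.png",cv2.resize(a,(800,600),interpolation=cv2.INTER_CUBIC))
```

```text
(no output)
```

View pics/b_top.png

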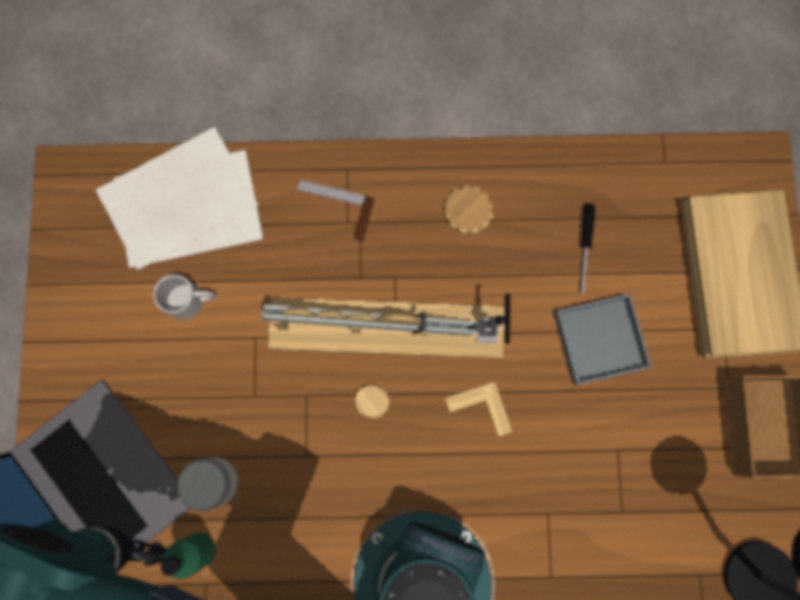

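View pics/b_side.png

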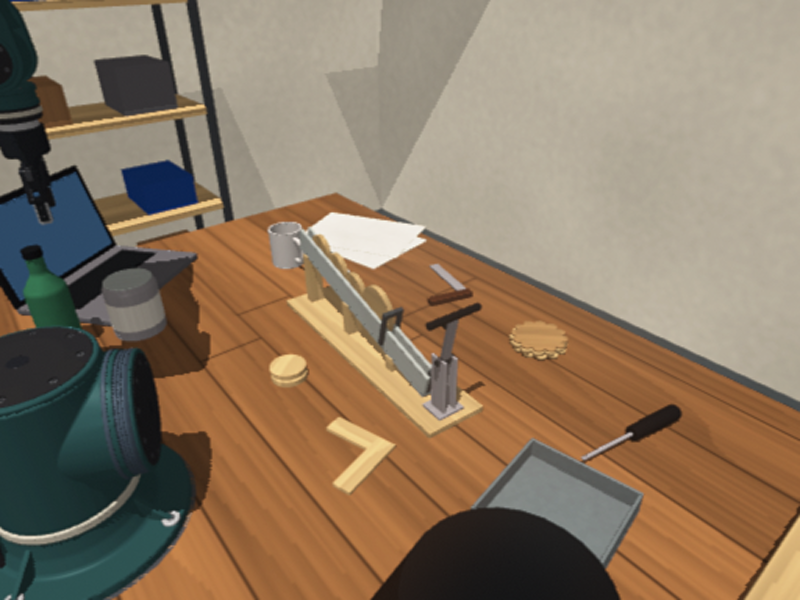

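The top view shows the chute lying across the table, downhill to the right, with the gate near (422,322) of 800 and the clamp standing up at (490,325). The tray is at (602,338). The side view confirms an open clamp with its bar at (453,316). Next I fit the chute pose.

```bash
cat > h.py <<'E'
import numpy as np,cv2
from scipy.optimize import least_squares
from station import state, imaging, ctrl, spotter
def f(p): return 192/np.tan(np.radians(p['fovy']/2))
def proj(p,X):
    T=np.linalg.inv(p['cam_to_world']);c=T[:3,:3]@X+T[:3,3];k=f(p);return np.array([p['cx']+k*c[0]/c[2],p['cy']+k*c[1]/c[2]])
def unproj(p,uv,z):
    k=f(p);T=p['cam_to_world'];d=T[:3,:3]@np.array([(uv[0]-p['cx'])/k,(uv[1]-p['cy'])/k,1]);o=T[:3,3];return o+d*(z-o[2])/d[2]
C,S=np.cos(np.radians(15)),np.sin(np.radians(15))
def ch(s,h,y=0): return np.array([.150-s*C+h*S,y,.020+s*S+h*C])
PTS=dict(gate=ch(.116,.073),big=ch(.158,.045),nest=ch(.032,.032),piv=np.array([.195,0,.105]))
def bar(q,y=0): return np.array([.195-.09*np.cos(q),y,.105+.09*np.sin(q)])
def W(pose,X):
    x,y,a=pose;return np.array([x+np.cos(a)*X[0]-np.sin(a)*X[1],y+np.sin(a)*X[0]+np.cos(a)*X[1],X[2]])
E
python3 - <<'E'
from h import *
ps={n:imaging.camera_params(n) for n in("side","top")}
obs=[("side","gate",(247.9,195)),("side","big",(240.3,197.8)),("side","piv",(283.4,228.3)),("side","nest",(265.9,228.7)),
("top","gate",(270.1,206.4)),("top","big",(256.4,206.9)),("top","piv",(313.6,205.9)),("top","nest",(288.1,211.6)),("side","bar",(290.6,200.8)),("top","bar",(323.6,203.6))]
def r(v):
    o=[]
    for c,n,uv in obs:
        X=bar(v[3]) if n=="bar" else PTS[n]
        o.append(proj(ps[c],W(v[:3],X))-uv)
    return np.concatenate(o)
s=least_squares(r,[.45,.1,-1.57,1.8],loss='soft_l1');print(s.x);print(r(s.x).reshape(-1,2).round(1))
v=s.x
for n in PTS: print(n,W(v,PTS[n]).round(4))
print('bar',W(v,bar(v[3])).round(4))
p=ps['top']
for uv in [(269,347),(502,357),(505,305)]: print(unproj(p,np.array(uv)/1.5625,.012))
for uv in [(555,310),(628,294),(649,367),(577,384)]: print('tray',unproj(p,np.array(uv)/1.5625,.035))
for b in [(-.27,-.055,.012),(.23,-.055,.012),(.23,.055,.012)]: print(W(v,np.array(b)).round(3))
E
```

```text
[ 0.51837549  0.05109189 -1.59279291  1.80197021]
[[ 1.1  4.4]
 [-1.5 -0.5]
 [-0.1  0.2]
 [-0.2  2. ]
 [-0.5 -0.3]
 [-2.1 -0.1]
 [-0.2  1. ]
 [ 2.8 -2.7]
 [-0.2  0.1]
 [ 0.2 -1.1]]Traceback (most recent call last):
  File "<stdin>", line 13, in <module>
  File "h.py", line 14, in W
    x,y,a=pose;return np.array([x+np.cos(a)*X[0]-np.sin(a)*X[1],y+np.sin(a)*X[0]+np.cos(a)*X[1],X[2]])
    ^^^^^
ValueError: too many values to unpack (expected 3)
```

```bash
cat >> h.py <<'E'
def delta(target, yawy=None):
    """print shift in tool axes & turn to get TCP at target with tool y at yaw (rad) or opposite"""
    s=state();R=s['tcp_rot'];d=np.asarray(target)-s['tool_pos']
    print('t',round(s['t'],2),'tcp',s['tool_pos'].round(4),'w',round(s['width'],4),'F',s['wrist_force'].round(1),'j',s['joint_pos'].round(2))
    print('tool shift mm',(R.T@d*1000).round(1))
    if yawy is not None:
        a=np.degrees(yawy-np.arctan2(R[1,1],R[0,1]))
        print('tool turn deg', round((-a+90)%180-90,1),'or',round((-a+90)%180-90,1)-180)
def top_spot(n,o): return [(np.round(d['point'],1).tolist(),round(d['conf'],2)) for d in spotter.spot_point(n,o)][:3]
E
python3 - <<'E'
from h import *
v=[0.51837549,0.05109189,-1.59279291];q=1.80197
for n in PTS: print(n,W(v,PTS[n]).round(4))
print('bar',W(v,bar(q)).round(4))
p=imaging.camera_params('top')
for uv in [(269,347),(502,357),(505,305)]: print(unproj(p,np.array(uv)/1.5625,.012))
for b in [(-.27,-.055,.012),(.23,-.055,.012),(.23,.055,.012)]: print(W(v,np.array(b)).round(3))
for uv in [(555,310),(628,294),(649,367),(577,384)]: print('tray',unproj(p,np.array(uv)/1.5625,.035))
b=W(v,PTS['big']); delta(b+[0,0,.2],v[2]+np.pi/2)
E
```

```text
gate [ 0.5171 -0.0057  0.1205]
big [0.5182 0.0421 0.1044]
nest [ 0.5156 -0.0762  0.0592]
piv [ 0.5141 -0.1439  0.105 ]
bar [ 0.5136 -0.1645  0.1926]
[0.48635271 0.31613989 0.012     ]
[ 0.45509227 -0.17813801  0.012     ]
[ 0.5666807  -0.18954521  0.012     ]
[0.469 0.322 0.012]
[ 0.458 -0.178  0.012]
[ 0.568 -0.18   0.012]
tray [ 0.5498599  -0.29115368  0.035     ]
tray [ 0.58099159 -0.44733036  0.035     ]
tray [ 0.42575407 -0.47947006  0.035     ]
tray [ 0.39351375 -0.32782613  0.035     ]
t 1.35 tcp [0.1211 0.5108 0.2313] w 0.0854 F [ 1.1 -0.2  0.5] j [ 1.18  0.26 -0.05  1.26 -0.    1.42]
tool shift mm [-494.5 -364.5  -73.1]
tool turn deg 77.9 or -102.1
```

```bash
python3 -m crank '-0.05 -0.037 -0.0075 0 50;-0.05 -0.037 -0.0075 0 50;-0.05 -0.037 -0.0075 0 50;-0.05 -0.037 -0.0075 0 50;-0.05 -0.037 -0.0075 0 50;-0.05 -0.037 -0.0075 0 50;-0.05 -0.037 -0.0075 0 50;-0.05 -0.037 -0.0075 0 50;-0.05 -0.037 -0.0075 0 50;-0.05 -0.037 -0.0075 0 50'; python3 -m crank '0 0 0 10 50;0 0 0 10 50;0 0 0 10 50;0 0 0 10 50;0 0 0 10 50;0 0 0 10 50;0 0 0 10 50;0 0 0 10 50'
python3 - <<'E'
from h import *
delta([.5182,.0421,.304],-1.593+np.pi/2)
E
```

```text
t: 2.6
tool_pos: [0.5223, 0.0363, 0.3073]
tcp_rot: [[-0.975, 0.224, 0.004], [0.224, 0.975, 0.001], [-0.004, 0.002, -1.0]]
wrist_force: [0.5, 1.4, 0.6]
width: 0.0425
t: 3.6
tool_pos: [0.5251, 0.0318, 0.3062]
tcp_rot: [[0.101, 0.995, 0.003], [0.995, -0.101, 0.001], [0.001, 0.003, -1.0]]
wrist_force: [-0.1, -0.7, 0.6]
width: 0.0427
t 3.6 tcp [0.5251 0.0318 0.3062] w 0.0427 F [-0.1 -0.7  0.6] j [-0.1   0.25  0.14  1.45  0.    1.58]
tool shift mm [ 9.6 -7.9  2.2]
tool turn deg -4.5 or -184.5
```

Run:
```python
from h import *
p=imaging.camera_params('wrist');im=imaging.camera('wrist')
for o in("gate","big_blank","clamp_bar","clamp_pivot","nest","tray","chute","blank1"): print(o,top_spot('wrist',o))
v=[0.51837549,0.05109189,-1.59279291]
big=cv2.resize(im,(800,600),interpolation=cv2.INTER_CUBIC)
k=1.5625
def dot(X,c):
    u=proj(p,W(v,X))*k; cv2.circle(big,(int(u[0]),int(u[1])),4,c,1)
for n in PTS: dot(PTS[n],(0,0,255));print(n,proj(p,W(v,PTS[n])))
for b in [(-.27,-.055,.012),(.23,-.055,.012),(.23,.055,.012),(-.27,.055,.012)]:dot(np.array(b),(255,0,0))
for s in np.arange(0,.43,.03):
    for y in(-.012,-.006,.006,.012): dot(ch(s,.04,y),(0,255,0))
cv2.imwrite('pics/c.png',big); cv2.imwrite('pics/c_raw.png',im)
```

```text
gate [([249.7, 205.4], 0.71), ([250.0, 230.5], 0.5)]
big_blank [([250.6, 165.2], 0.87)]
clamp_bar [([257.7, 347.2], 0.61), ([249.5, 202.1], 0.5)]
clamp_pivot [([253.0, 288.0], 0.95), ([251.8, 146.0], 0.27)]
nest [([252.8, 227.9], 0.85), ([249.2, 204.9], 0.62)]
tray []
chute [([254.0, 146.6], 0.93)]
blank1 [([241.5, 34.3], 0.84), ([244.7, 104.0], 0.58)]
gate [250.29754026 198.77176609]
big [247.27911692 158.99468745]
nest [254.17620142 227.58451842]
piv [257.96297181 282.61738607]
```

View pics/c.png

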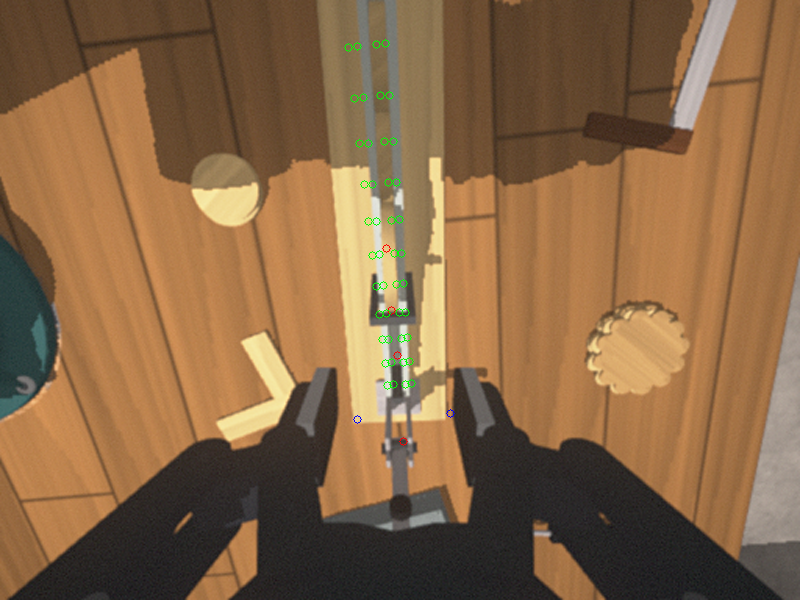

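Run:
```python
import cv2
a=cv2.imread('pics/c_raw.png')
cv2.imwrite('pics/c_z.png',cv2.resize(a[0:290,180:310],(0,0),fx=2.05,fy=2.05,interpolation=cv2.INTER_NEAREST))
b=cv2.resize(a[100:290,200:300],(0,0),fx=3.1,fy=3.1,interpolation=cv2.INTER_CUBIC);cv2.imwrite('pics/c_z2.png',b)
```

```text
(no output)
```

View pics/c_z2.png

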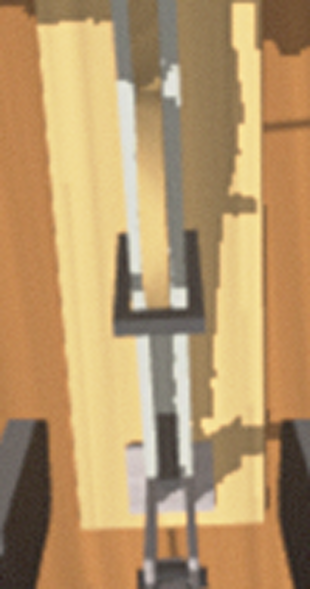

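View pics/c_z.png

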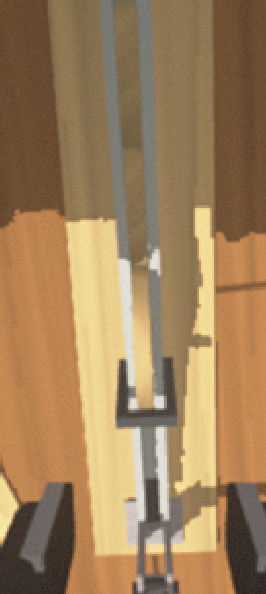

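```bash
cat > fit.py <<'E'
from h import *
pw=imaging.camera_params('wrist'); ps={n:imaging.camera_params(n) for n in("side","top")}; ps['wrist']=pw
cn={'cA':np.array([.23,-.055,.012]),'cB':np.array([.23,.055,.012])}
obs=[("side","gate",(247.9,195)),("side","big",(240.3,197.8)),("side","piv",(283.4,228.3)),("side","bar",(290.6,200.8)),
("top","gate",(270.1,206.4)),("top","piv",(313.6,205.9)),("top","bar",(323.6,203.6)),
("wrist","gate",(251.3,204.5)),("wrist","piv",(253,288)),("wrist","cA",(226.5,270.3)),("wrist","cB",(284.8,268.7)),("wrist","bar",(256.5,324)),
("top",'cA',(502/1.5625,357/1.5625)),("top",'cB',(505/1.5625,305/1.5625))]
walls=[(0,241.5),(97.6,247.3),(208,252.7)]
L=dict(PTS);L.update(cn)
def r(v):
    o=[]
    for c,n,uv in obs:
        X=bar(v[3]) if n=="bar" else L[n]
        o.append(proj(ps[c],W(v[:3],X))-uv)
    ss=np.linspace(0,.45,40); P=np.array([proj(ps['wrist'],W(v[:3],ch(s,.04))) for s in ss])
    for row,col in walls: o.append([ (np.interp(row,P[::-1,1],P[::-1,0])-col)*2])
    return np.concatenate(o)
s=least_squares(r,[.52,.05,-1.6,1.8],loss='soft_l1');v=s.x;print(v)
R=r(v);print(R[:-3].reshape(-1,2).round(1).tolist(),R[-3:].round(1))
for n in PTS: print(n,W(v[:3],PTS[n]).round(4))
print('bar',W(v[:3],bar(v[3])).round(4))
b=W(v[:3],PTS['big']);delta(b+[0,0,.1],v[2]+np.pi/2)
E
python3 fit.py
```

```text
[ 0.52144312  0.04570364 -1.62222749  1.71207705]
[[2.8, 5.0], [0.5, -0.1], [0.5, 1.6], [-2.0, -0.5], [1.2, -0.8], [1.5, 1.8], [-0.7, -0.2], [0.3, -1.9], [2.6, -2.3], [-0.6, -0.0], [0.7, -0.7], [0.5, 18.6], [0.9, 0.1], [-0.8, 0.6]] [ 0.6 -1.2 -0.8]
gate [ 0.5185 -0.0111  0.1205]
big [0.521  0.0367 0.1044]
nest [ 0.5149 -0.0815  0.0592]
piv [ 0.5114 -0.149   0.105 ]
bar [ 0.5108 -0.1617  0.1941]
t 4.05 tcp [0.5251 0.0318 0.3062] w 0.043 F [ 0.3  0.5 -0.5] j [-0.1   0.25  0.14  1.45  0.    1.57]
tool shift mm [  4.3  -4.9 101.9]
tool turn deg -2.4 or -182.4
```

```bash
sed -i 's/("wrist","bar",(256.5,324)),//' fit.py
python3 -m crank '0.004 -0.005 0.03 -2.4 50;0 0 0.03 0 50;0 0 0.025 0 50;0 0 0 0 50'
python3 - <<'E'
from h import *
p=imaging.camera_params('wrist');im=imaging.camera('wrist')
for o in("gate","big_blank","clamp_pivot","nest"): print(o,top_spot('wrist',o))
v=[0.52144312,0.04570364,-1.62222749]
big=cv2.resize(im,(800,600),interpolation=cv2.INTER_CUBIC)
k=1.5625
def dot(X,c):
    u=proj(p,W(v,X))*k; cv2.circle(big,(int(u[0]),int(u[1])),4,c,1)
for n in PTS: dot(PTS[n],(0,0,255));print(n,proj(p,W(v,PTS[n])))
for y in (-.005,.005):dot(PTS['big']+[0,y,.045],(255,0,255))
for s in np.arange(0,.43,.03):
    for y in(-.012,-.006,.006,.012): dot(ch(s,.04,y),(0,255,0))
cv2.imwrite('pics/d.png',big); cv2.imwrite('pics/d_raw.png',im)
t=state()['tool_pos'];R=state()['tcp_rot'];u=(proj(p,t)*k).astype(int);cv2.circle(big,tuple(u),5,(255,255,0),2);cv2.imwrite('pics/d.png',big)
delta(W(v,PTS['big'])+[0,0,.1],v[2]+np.pi/2)
E
```

```text
t: 4.55
tool_pos: [0.521, 0.0364, 0.2194]
tcp_rot: [[0.046, 0.999, 0.004], [0.999, -0.046, 0.001], [0.001, 0.004, -1.0]]
wrist_force: [0.0, -0.5, 1.0]
width: 0.0426
gate [([254.4, 238.1], 0.93), ([255.6, 160.3], 0.73)]
big_blank [([250.4, 190.8], 0.67)]
clamp_pivot [([251.8, 338.6], 0.8)]
nest [([248.4, 261.8], 0.91)]
gate [253.79762113 238.47875665]
big [254.00505634 186.87194451]
nest [252.99054993 264.80508478]
piv [252.86042637 335.70091154]
t 4.8 tcp [0.5224 0.0363 0.2215] w 0.0424 F [ 0.6 -0.3 -0.2] j [-0.09  0.26 -0.08  1.22  0.    1.53]
tool shift mm [ 0.3 -1.6 17.2]
tool turn deg 0.3 or -179.7
```

View pics/d.png

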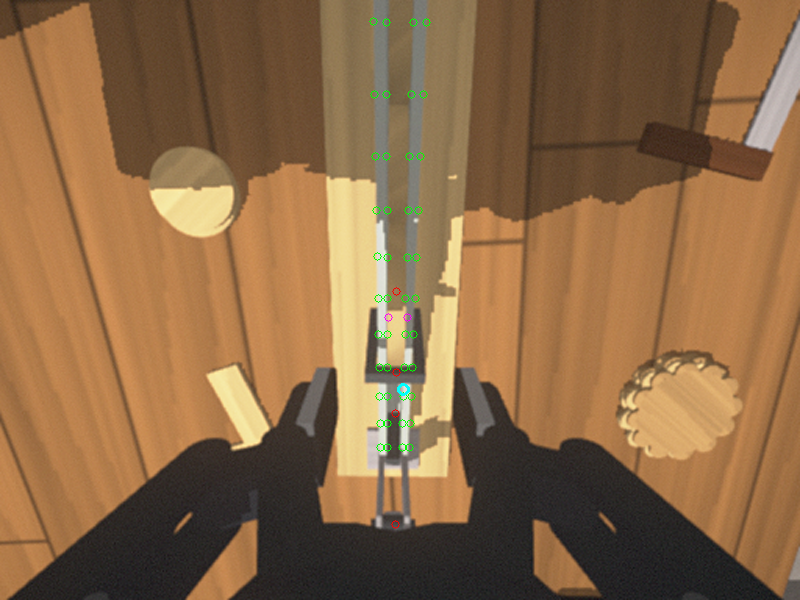

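The fitted channel, gate and big-blank marks sit on the picture: gate at (396,372), blank at about (396,330). I'll go down and pinch.

```bash
python3 -m crank '0 -0.001 0.03 0 50;0 0 0.03 0 50;0 0 0.03 0 50;0 0 0.02 0 50;0 0 0 0 50'
python3 - <<'E'
from h import *
v=[0.52144312,0.04570364,-1.62222749]
im=imaging.camera('wrist');cv2.imwrite('pics/e.png',im)
im=imaging.camera('side');cv2.imwrite('pics/e2.png',cv2.resize(im[120:260,170:350],(0,0),fx=4,fy=4,interpolation=cv2.INTER_CUBIC))
delta(W(v,PTS['big'])+[0,0,.004],v[2]+np.pi/2)
E
```

```text
t: 5.42
tool_pos: [0.5256, 0.0361, 0.1127]
tcp_rot: [[0.046, 0.999, 0.016], [0.999, -0.046, -0.0], [0.001, 0.016, -1.0]]
wrist_force: [-0.4, 0.0, 0.1]
width: 0.0426
t 5.53 tcp [0.5264 0.036  0.114 ] w 0.0429 F [ 0.2 -0.   0.6] j [-0.09  0.32 -0.3   0.93  0.    1.53]
tool shift mm [ 0.4 -5.6  5.6]
tool turn deg 0.3 or -179.7
```

View pics/e.png

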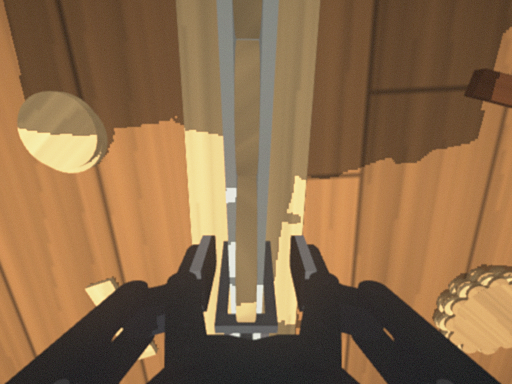

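View pics/e2.png

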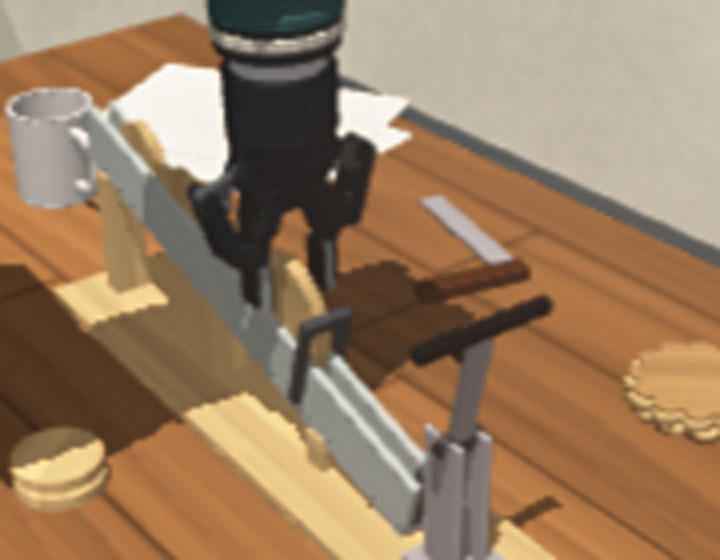

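The blank at column 247 sits between the fingers (203 and 300), a few mm to the −x side. I'll centre on it, lower 5 mm and close.

```bash
python3 -m crank '0 -0.005 0.005 0 50;0 0 0 0 50;0 0 0 0 0;0 0 0 0 0;0 0 0 0 0;0 0 0 0 0;0 0 0 0 0'
```

```text
t: 6.4
tool_pos: [0.5221, 0.0362, 0.111]
tcp_rot: [[0.046, 0.999, 0.021], [0.999, -0.046, -0.001], [0.0, 0.021, -1.0]]
wrist_force: [-1.1, -0.0, 1.3]
width: 0.0094
```

```bash
python3 -m crank '0 0 -0.015 0 0;0 0 -0.025 0 0;0 0 -0.03 0 0;0 0 -0.03 0 0;0 0 -0.04 0 0;0 0 -0.04 0 0;0 0 0 0 0;0 0 0 0 0'
python3 - <<'E'
from h import *
im=imaging.camera('wrist');cv2.imwrite('pics/f.png',im)
im=imaging.camera('side');cv2.imwrite('pics/f2.png',cv2.resize(im[80:384,140:440],(0,0),fx=1.9,fy=1.9,interpolation=cv2.INTER_CUBIC))
delta([.4875,-.3864,.285])
print(top_spot('side','tray'))
E
```

```text
t: 7.4
tool_pos: [0.5186, 0.0371, 0.295]
tcp_rot: [[0.045, 0.999, 0.021], [0.999, -0.045, 0.003], [0.004, 0.021, -1.0]]
wrist_force: [-0.5, -0.0, -0.6]
width: 0.0087
t 7.5 tcp [0.5184 0.0371 0.2948] w 0.0094 F [ 0.5  0.7 -0.8] j [-0.09  0.23  0.07  1.4   0.01  1.53]
tool shift mm [-424.5  -12.1    7.8]
[([353.5, 332.5], 0.94), ([286.2, 190.0], 0.54)]
```

View pics/f.png

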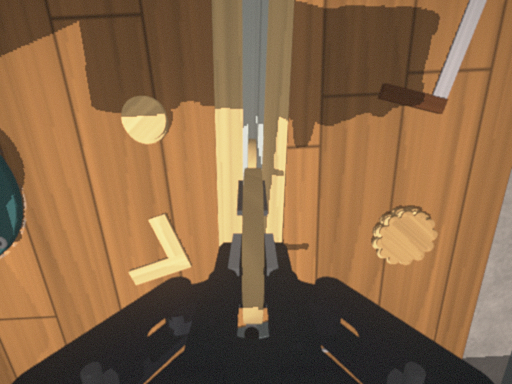

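View pics/f2.png

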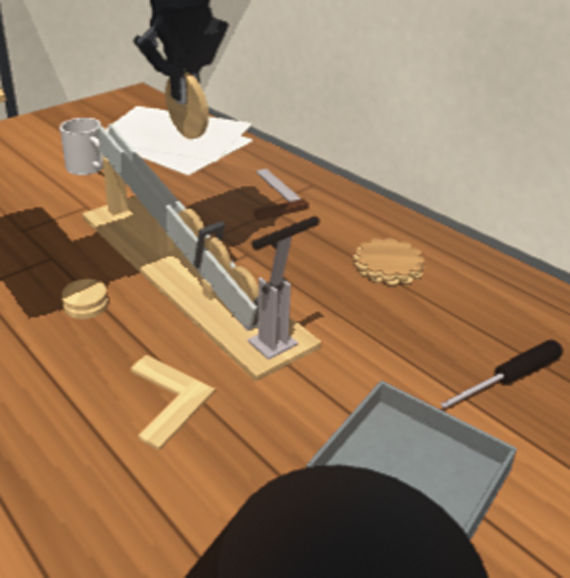

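The blank is in the gripper clear of everything, and the three small ones have rolled to the stop. Carrying it high over the clamp to the tray.

```bash
python3 -m crank '-0.04 -0.001 0 0 0;-0.055 -0.002 0 0 0;-0.055 -0.002 0 0 0;-0.055 -0.002 0 0 0;-0.055 -0.002 0 0 0;-0.055 -0.002 0 0 0;-0.055 -0.002 0 0 0;-0.04 0 0 0 0;0 0 0 0 0'
python3 - <<'E'
from h import *
im=imaging.camera('wrist');cv2.imwrite('pics/g.png',im)
print(top_spot('wrist','tray'),spotter.boxes_of('wrist','big_blank')[:1])
p=imaging.camera_params('wrist')
for c in[(80,80),(-80,80),(-80,-80),(80,-80)]:pass
delta([.4875,-.3864,.06])
E
```

```text
t: 8.68
tool_pos: [0.4842, -0.3838, 0.284]
tcp_rot: [[0.043, 0.999, 0.011], [0.999, -0.043, 0.01], [0.01, 0.011, -1.0]]
wrist_force: [-0.3, 0.5, -0.3]
width: 0.0093
[([248.9, 158.8], 0.83)] [{'point': [252.7, 246.3], 'conf': 0.67}]
t 8.82 tcp [ 0.4849 -0.3808  0.2854] w 0.0092 F [ 0.8  0.1 -0.6] j [-0.81  0.42  0.34  1.48  0.02  0.81]
tool shift mm [-7.700e+00  1.000e-01  2.254e+02]
```

View pics/g.png

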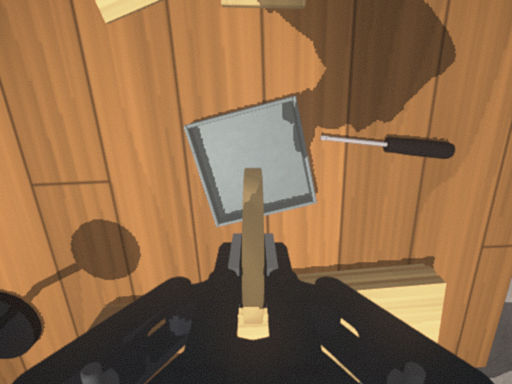

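```bash
python3 - <<'E'
from h import *
p=imaging.camera_params('wrist')
print(unproj(p,(248.9,158.8),0.0))
for uv in[(186,126),(295,97),(315,201),(218,225)]:print(unproj(p,uv,.035))
E
python3 -m crank '-0.005 0 0.04 0 0;0 0 0.055 0 0;0 0 0.055 0 0;0 0 0.04 0 0;0 0 0.02 0 0;0 0 0 0 0'
python3 - <<'E'
from h import *
im=imaging.camera('side');cv2.imwrite('pics/h.png',cv2.resize(im,(800,600),interpolation=cv2.INTER_CUBIC))
delta([.4875,-.3864,.057])
E
```

```text
[ 0.48044163 -0.38592661  0.        ]
[ 0.39558829 -0.32914823  0.035     ]
[ 0.5466712  -0.29700594  0.035     ]
[ 0.57842334 -0.44808726  0.035     ]
[ 0.42804175 -0.48136362  0.035     ]
t: 9.57
tool_pos: [0.4897, -0.3759, 0.0721]
tcp_rot: [[0.03, 0.999, 0.016], [1.0, -0.031, 0.007], [0.007, 0.015, -1.0]]
wrist_force: [0.1, -0.8, 0.1]
width: 0.0095
t 9.62 tcp [ 0.4901 -0.3764  0.0731] w 0.0092 F [-0.5  0.8  0. ] j [-0.79  0.5  -0.12  0.95  0.02  0.81]
tool shift mm [-10.2  -2.6  16. ]
```

View pics/h.png

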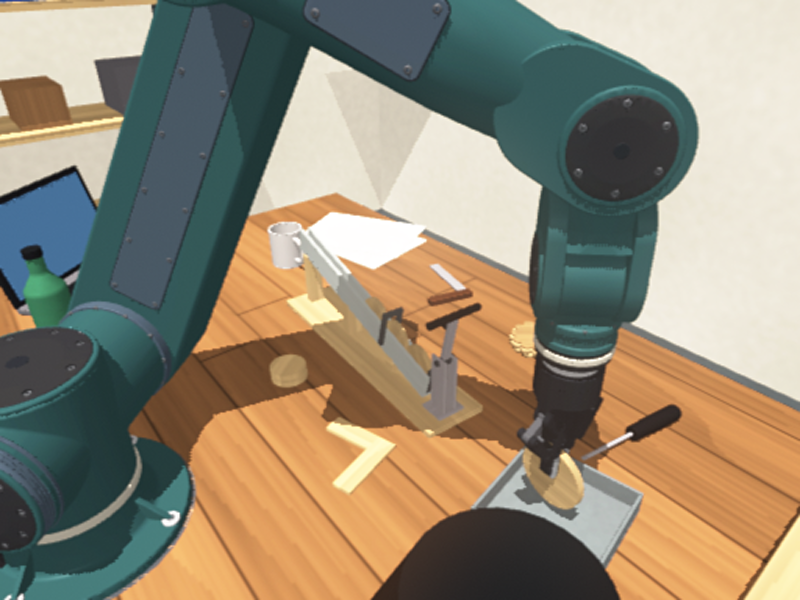

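```bash
python3 -m crank '-0.009 -0.001 0.007 0 0;0 0 0.008 0 0;0 0 0 0 0'; python3 -m crank '0 0 0 0 40;0 0 0 0 70;0 0 0 0 70;0 0 -0.015 0 70;0 0 -0.03 0 70;0 0 -0.04 0 70;0 0 -0.06 0 70;0 0 -0.06 0 70;0 0 0 0 70'
python3 - <<'E'
from h import *
im=imaging.camera('wrist');cv2.imwrite('pics/i.png',im)
delta([.4875,-.3864,.3])
E
```

```text
t: 10.0
tool_pos: [0.4902, -0.3864, 0.0598]
tcp_rot: [[0.03, 0.999, 0.02], [1.0, -0.03, 0.003], [0.004, 0.019, -1.0]]
wrist_force: [0.1, -0.6, 0.2]
width: 0.0091
t: 11.12
tool_pos: [0.4855, -0.3865, 0.2779]
tcp_rot: [[0.03, 0.999, 0.023], [1.0, -0.03, -0.0], [0.001, 0.023, -1.0]]
wrist_force: [-0.1, 0.0, -0.2]
width: 0.0597
t 11.18 tcp [ 0.4851 -0.386   0.2755] w 0.0597 F [0.3 0.3 0.3] j [-0.81  0.42  0.3   1.45  0.02  0.79]
tool shift mm [ -0.2   2.9 -24.4]
```

View pics/i.png

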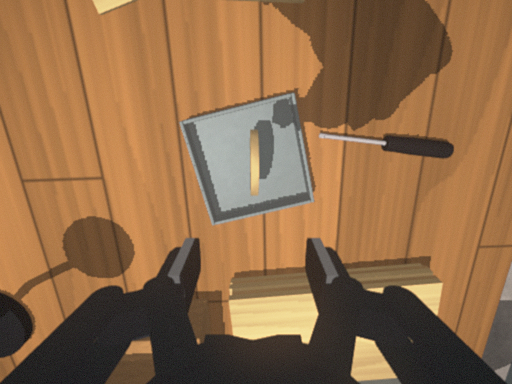

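The big blank stands on edge in the middle of the tray, at (254,160), clear of the walls. I'll re-check it later for drift. Next I move over the clamp and turn the jaws along the chute.

```bash
python3 -m crank '0.05 0 -0.01 0 60;0.055 0 -0.01 0 60;0.055 0 -0.01 0 60;0.05 0 -0.005 0 60;0 0 0 -10 60;0 0 0 -10 60;0 0 0 -10 60;0 0 0 -10 60;0 0 0 -10 60;0 0 0 -10 60'; python3 -m crank '0 0 0 -10 60;0 0 0 -10 60;0 0 0 -10 60;0 0 0 0 60'
python3 - <<'E'
from h import *
v=[0.52144312,0.04570364,-1.62222749];q=1.75
p=imaging.camera_params('wrist');im=imaging.camera('wrist')
for o in("clamp_bar","clamp_pivot","gate","nest"):print(o,top_spot('wrist',o))
big=cv2.resize(im,(800,600),interpolation=cv2.INTER_CUBIC)
for y in(-.048,-.032,0,.032,.048):
    u=proj(p,W(v,bar(q,y)))*1.5625;cv2.circle(big,(int(u[0]),int(u[1])),4,(0,0,255),1);print(y,u/1.5625)
for n in PTS:
    u=proj(p,W(v,PTS[n]))*1.5625;cv2.circle(big,(int(u[0]),int(u[1])),4,(0,255,0),1)
cv2.imwrite('pics/j.png',big)
im=imaging.camera('side');cv2.imwrite('pics/j2.png',cv2.resize(im,(800,600),interpolation=cv2.INTER_CUBIC))
print(top_spot('side','clamp_bar'),top_spot('side','big_blank'))
imaging.camera('top');print(top_spot('top','clamp_bar'),top_spot('top','big_blank'))
delta(W(v,bar(q,-.032))-[0,0,.019],v[2])
E
```

```text
t: 12.42
tool_pos: [0.4859, -0.1665, 0.3059]
tcp_rot: [[-0.867, 0.498, 0.009], [0.498, 0.867, 0.01], [-0.003, 0.013, -1.0]]
wrist_force: [0.2, -0.2, -0.4]
width: 0.0514
t: 12.92
tool_pos: [0.4839, -0.1654, 0.3033]
tcp_rot: [[-1.0, -0.019, 0.003], [-0.019, 1.0, 0.013], [-0.004, 0.013, -1.0]]
wrist_force: [0.5, 0.9, 1.3]
width: 0.0514
clamp_bar [([250.6, 214.8], 0.75), ([373.0, 178.4], 0.38)]
clamp_pivot [([106.2, 151.6], 0.65), ([260.3, 187.2], 0.64)]
gate [([425.5, 77.1], 0.74), ([375.7, 176.2], 0.72), ([305.5, 178.1], 0.7)]
nest [([305.1, 179.6], 0.73)]
-0.048 [254.75268674 169.09767217]
-0.032 [253.52622926 185.3491013 ]
0 [251.21169307 216.01834304]
0.032 [249.06494291 244.4643012 ]
0.048 [248.04888759 257.927753  ]
[([291.1, 199.0], 0.88), ([234.5, 298.5], 0.25)] [([357.8, 311.5], 0.92), ([355.2, 331.4], 0.68)]
[] [([387.0, 212.4], 0.57), ([271.2, 204.8], 0.24)]
t 13.47 tcp [ 0.4844 -0.1657  0.3038] w 0.0512 F [-0.7  0.8  0.2] j [-0.5   0.23  0.1   1.44  0.01 -0.52]
tool shift mm [  6.3   0.8 129.3]
tool turn deg 4.1 or -175.9
```

View pics/j.png

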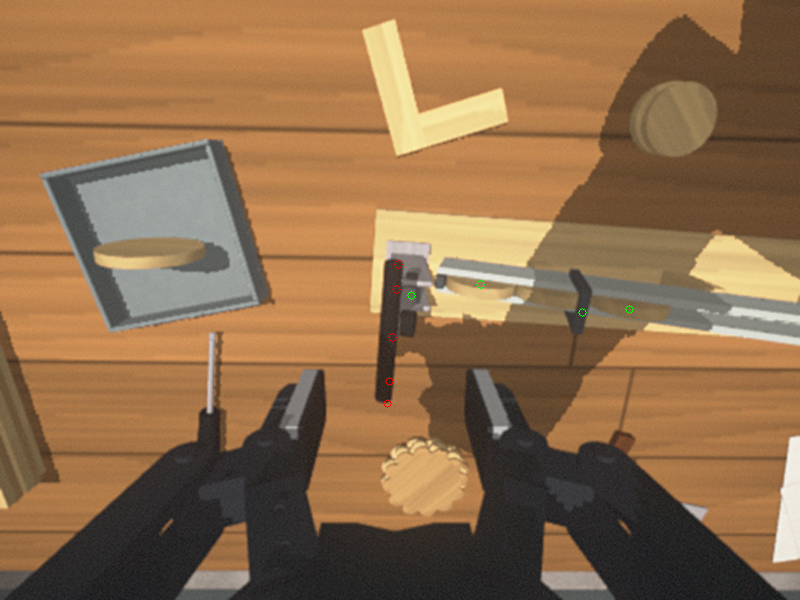

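View pics/j2.png

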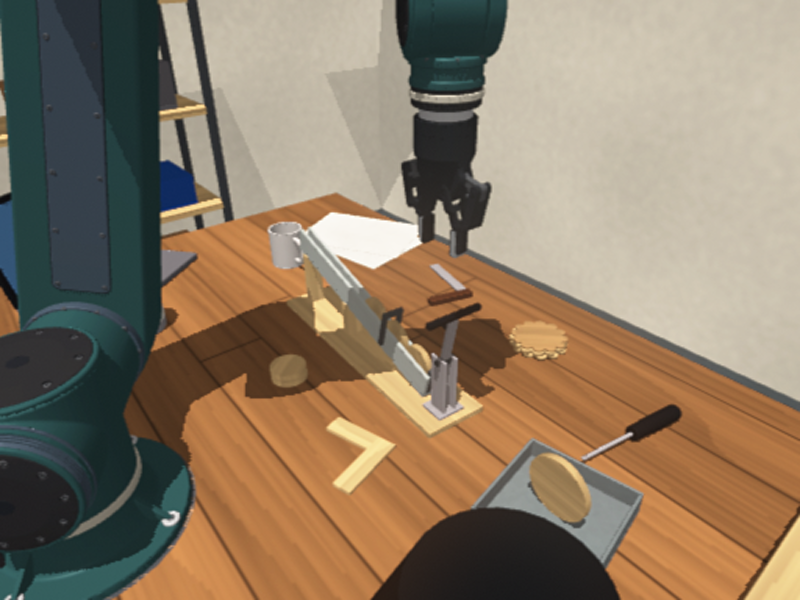

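The bar's ends show at (393,261) and (384,402), about 2 mm downhill of the prediction (q≈1.77). Jaws straddle it, and the big blank hasn't moved. Descending.

```bash
python3 -m crank '0.006 -0.001 0.03 4 60;0 0 0.03 0 60;0 0 0.03 0 60;0 0 0.015 0 60;0 0 0 0 60'
python3 - <<'E'
from h import *
v=[0.52144312,0.04570364,-1.62222749];q=1.77
im=imaging.camera('wrist')
big=cv2.resize(im,(800,600),interpolation=cv2.INTER_CUBIC)
cv2.imwrite('pics/k.png',big)
im=imaging.camera('side');cv2.imwrite('pics/k2.png',cv2.resize(im[120:290,220:400],(0,0),fx=3.5,fy=3.5,interpolation=cv2.INTER_CUBIC))
delta(W(v,bar(q,-.032))-[0,0,.019],v[2])
E
```

```text
t: 14.1
tool_pos: [0.479, -0.1656, 0.1962]
tcp_rot: [[-0.999, 0.054, 0.006], [0.054, 0.998, 0.012], [-0.005, 0.012, -1.0]]
wrist_force: [-0.1, -0.0, -0.3]
width: 0.0511
t 14.2 tcp [ 0.4796 -0.166   0.1973] w 0.0508 F [ 0.6 -0.4 -0.2] j [-0.5   0.24 -0.17  1.16  0.01 -0.45]
tool shift mm [ 1.2  0.5 23.1]
tool turn deg -0.2 or -180.2
```

View pics/k.png

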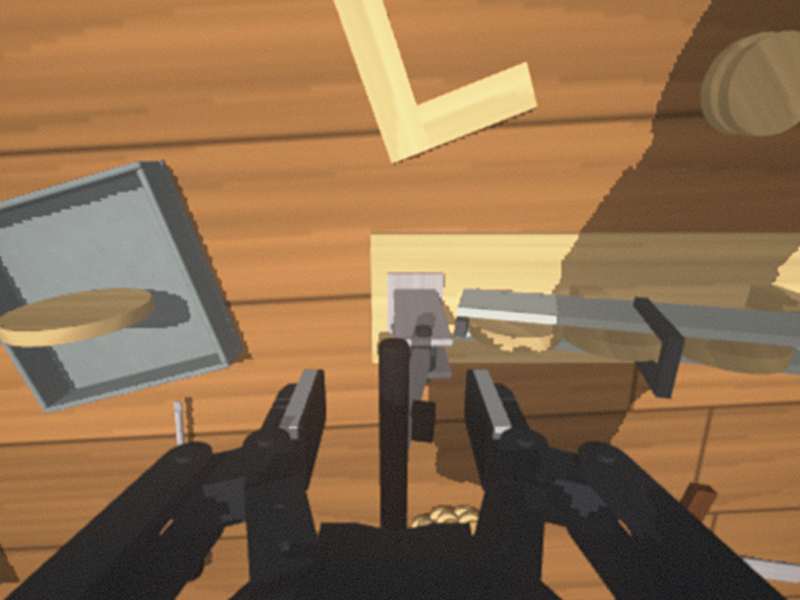

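View pics/k2.png

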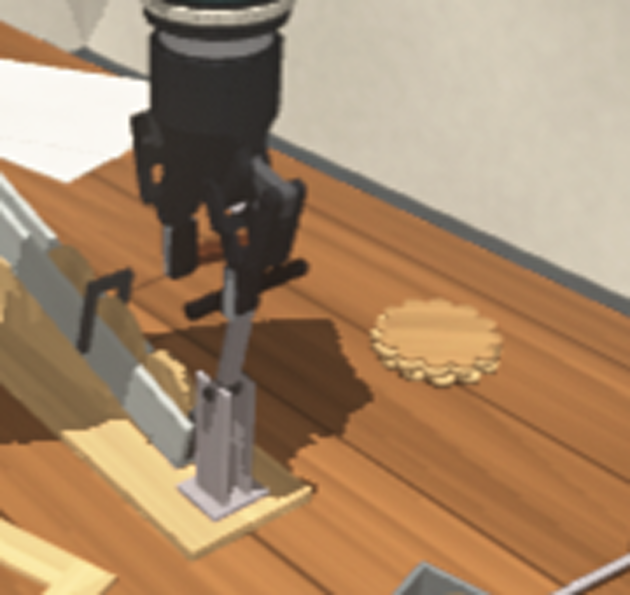

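```bash
python3 -m crank '0.001 0 0.012 0 60;0 0 0.01 0 60;0 0 0 0 40;0 0 0 0 15;0 0 0 0 0;0 0 0 0 0;0 0 0 0 0;0 0 0 0 0'
python3 - <<'E'
from h import *
v=[0.52144312,0.04570364,-1.62222749]
s=state();t=s['tool_pos']
d=t+[0,0,.019]-W(v,[.195,-.032,.105]);a=-v[2]
xc=np.cos(v[2])*d[0]+np.sin(v[2])*d[1]
print('grasp rel pivot: chute x',xc,'z',d[2],'r',np.hypot(xc,d[2]),'q',np.arctan2(d[2],-xc),s['wrist_force'].round(1),s['width'])
im=imaging.camera('side');cv2.imwrite('pics/l2.png',cv2.resize(im[120:290,220:400],(0,0),fx=3.5,fy=3.5,interpolation=cv2.INTER_CUBIC))
E
```

```text
t: 15.2
tool_pos: [0.4793, -0.1661, 0.1752]
tcp_rot: [[-0.998, 0.054, 0.009], [0.054, 0.998, 0.01], [-0.009, 0.01, -1.0]]
wrist_force: [0.3, 0.7, -1.3]
width: 0.0099
grasp rel pivot: chute x 0.01866057506183049 z 0.08917560970577103 r 0.09110711513396862 q 1.7770763083070595 [ 0.3  0.7 -1.3] 0.009865116991883739
```

View pics/l2.png

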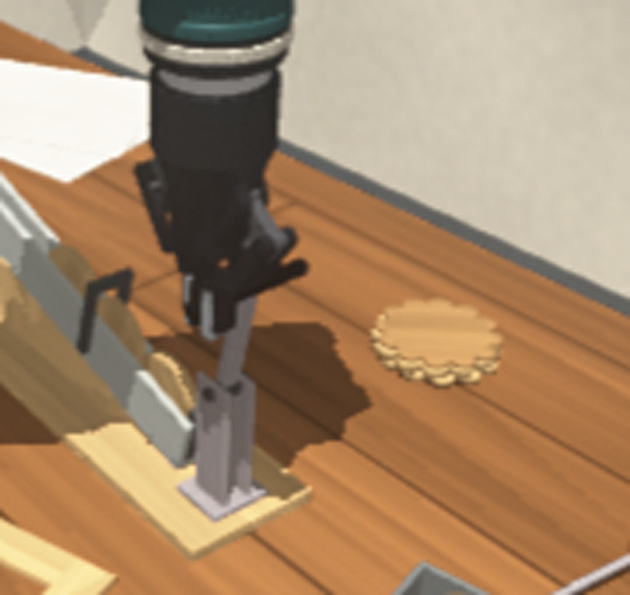

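```bash
cat > q.py <<'E'
from h import *
import sys
v=[0.52144312,0.04570364,-1.62222749]
def pq():
    s=state();t=s['tool_pos'];d=t-s['tcp_rot'][:,2]*.019-W(v,[.195,-.032,.105])
    xc=np.cos(v[2])*d[0]+np.sin(v[2])*d[1]; yc=-np.sin(v[2])*d[0]+np.cos(v[2])*d[1]
    q=np.arctan2(d[2],-xc)
    print('t',round(s['t'],2),'q',q.round(3),'r',np.hypot(xc,d[2]).round(4),'yoff',yc.round(4),'F',s['wrist_force'].round(1),'w',s['width'].round(4))
    R=s['tcp_rot'];cur=t
    o=np.array([xc,0,d[2]])
    for qq in map(float,sys.argv[1:]):
        n=np.array([-.09*np.cos(qq),0,.09*np.sin(qq)]);e=n-o
        w=np.array([np.cos(v[2])*e[0],np.sin(v[2])*e[0],e[2]]);print(qq,(R.T@w*1000).round(1));o=n
pq()
E
python3 -m crank '0 0.012 -0.001 0 0;0 0.0126 0 0 0;0 0 0 0 0'; python3 q.py 1.35 1.2 1.05 0.9
```

```text
t: 15.62
tool_pos: [0.4807, -0.1431, 0.1783]
tcp_rot: [[-0.998, 0.056, 0.01], [0.056, 0.998, 0.003], [-0.01, 0.004, -1.0]]
wrist_force: [0.1, 1.0, -2.0]
width: 0.0097Traceback (most recent call last):
  File "q.py", line 14, in <module>
    pq()
    ~~^^
  File "q.py", line 8, in pq
    print('t',round(s['t'],2),'q',q.round(3),'r',np.hypot(xc,d[2]).round(4),'yoff',yc.round(4),'F',s['wrist_force'].round(1),'w',s['width'].round(4))
                                                                                                                                 ^^^^^^^^^^^^^^^^
AttributeError: 'float' object has no attribute 'round'
```

```bash
sed -i "s/s\['width'\].round(4)/round(s['width'],4)/" q.py; python3 q.py 1.35 1.2 1.05 0.9
```

```text
t 15.62 q 1.525 r 0.0924 yoff 0.0008 F [ 0.1  1.  -2. ] w 0.0097
1.35 [ 0.1 15.4  4.5]
1.2 [ 0.1 12.9  4. ]
1.05 [ 0.1 12.1  5.9]
0.9 [ 0.1 11.1  7.6]
```

Run:
```python
from h import *
im=imaging.camera('side');cv2.imwrite('pics/m.png',cv2.resize(im[120:290,220:400],(0,0),fx=3.5,fy=3.5,interpolation=cv2.INTER_CUBIC))
```

```text
(no output)
```

View pics/m.png

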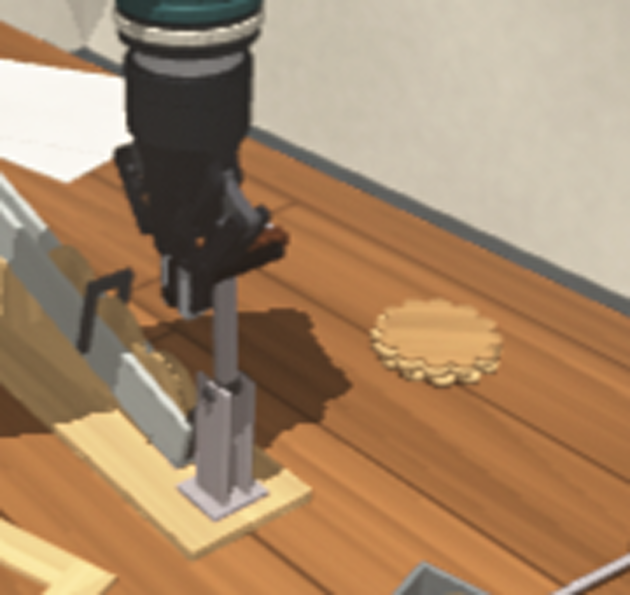

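The arm is now upright and following the gripper. I'll continue along the arc.

```bash
python3 -m crank '0 0.015 0.004 0 0;0 0.013 0.004 0 0;0 0.012 0.006 0 0;0 0 0 0 0'; python3 q.py 0.9 0.75 0.6 0.45
```

```text
t: 16.18
tool_pos: [0.483, -0.1046, 0.1659]
tcp_rot: [[-0.998, 0.058, 0.011], [0.058, 0.998, -0.001], [-0.011, -0.001, -1.0]]
wrist_force: [-1.2, -0.3, 0.5]
width: 0.0098
t 16.18 q 1.078 r 0.0907 yoff 0.0011 F [-1.2 -0.3  0.5] w 0.0098
0.9 [ 0.2 13.1  9.4]
0.75 [0.2 9.9 9.1]
0.6 [ 0.2  8.4 10.5]
0.45 [ 0.2  6.8 11.7]
```

```bash
python3 -m crank '0 0.013 0.009 0 0;0 0.01 0.009 0 0;0 0.0085 0.0105 0 0;0 0 0 0 0'; python3 q.py 0.45 0.3 0.15 0.0
```

```text
t: 16.68
tool_pos: [0.485, -0.0736, 0.1368]
tcp_rot: [[-0.998, 0.059, 0.011], [0.059, 0.998, -0.002], [-0.011, -0.001, -1.0]]
wrist_force: [-0.1, 7.2, 1.9]
width: 0.0095
t 16.68 q 0.601 r 0.0897 yoff 0.0015 F [-0.1  7.2  1.9] w 0.0095
0.45 [ 0.2  7.1 11.6]
0.3 [ 0.2  5.  12.5]
0.15 [ 0.2  3.  13.1]
0.0 [ 0.2  1.  13.4]
```

```bash
python3 -m crank '0 0.007 0.0115 0 0;0 0.005 0.0125 0 0;0 0.003 0.01 0 0;0 0 0 0 0'; python3 q.py 0.1 0.05 0.0;python3 - <<'E'
from h import *
im=imaging.camera('side');cv2.imwrite('pics/n.png',cv2.resize(im[120:290,220:400],(0,0),fx=3.5,fy=3.5,interpolation=cv2.INTER_CUBIC))
im=imaging.camera('wrist');cv2.imwrite('pics/n2.png',im)
E
```

```text
t: 17.18
tool_pos: [0.4859, -0.06, 0.1016]
tcp_rot: [[-0.998, 0.06, 0.009], [0.06, 0.998, -0.004], [-0.009, -0.004, -1.0]]
wrist_force: [-2.8, 0.3, 0.8]
width: 0.0099
t 17.18 q 0.176 r 0.0891 yoff 0.0017 F [-2.8  0.3  0.8] w 0.0099
0.1 [0.1 1.9 6.6]
0.05 [0.  0.4 4.5]
0.0 [0.  0.1 4.5]
```

View pics/n.png

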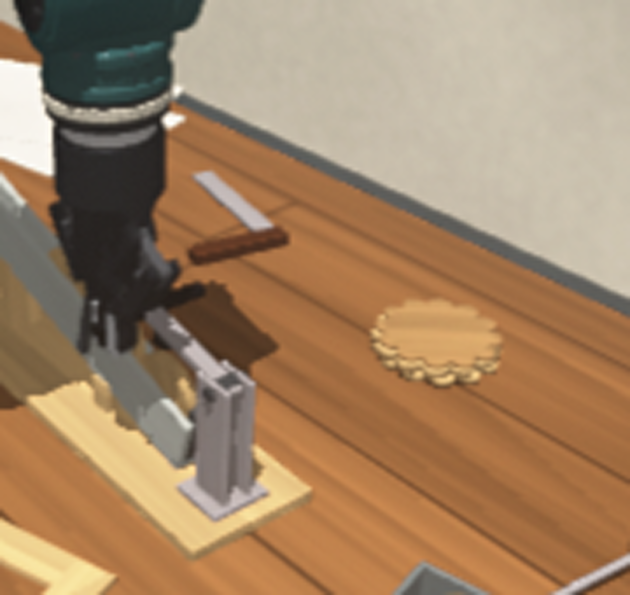

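View pics/n2.png

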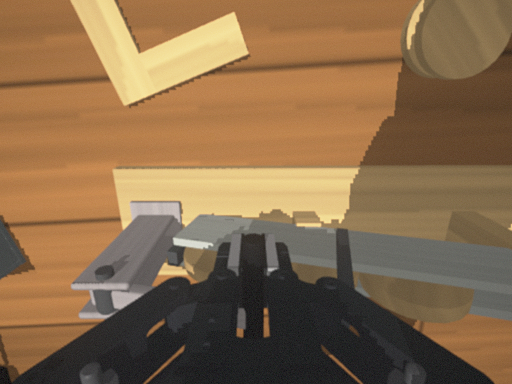

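```bash
python3 -m crank '0 0.001 0.006 0 0;0 0.0005 0.005 0 0;0 0 0 0 0'; python3 q.py 0.0 -0.05
```

```text
t: 17.65
tool_pos: [0.4859, -0.0586, 0.0912]
tcp_rot: [[-0.998, 0.06, 0.01], [0.06, 0.998, -0.004], [-0.01, -0.003, -1.0]]
wrist_force: [-1.4, -1.4, -1.1]
width: 0.0098
t 17.65 q 0.059 r 0.0892 yoff 0.0017 F [-1.4 -1.4 -1.1] w 0.0098
0.0 [0.1 1.  5.2]
-0.05 [ 0.  -0.1  4.5]
```

```bash
python3 -m crank '0 0 0.003 0 0;0 0 0 0 0'; python3 -m crank '0 0 0.002 0 0;0 0 0 0 0';  python3 -m crank '0 0 0.002 0 0;0 0 0 0 0'; python3 q.py 0.0
```

```text
t: 17.9
tool_pos: [0.486, -0.0584, 0.0884]
tcp_rot: [[-0.998, 0.06, 0.01], [0.06, 0.998, -0.003], [-0.01, -0.003, -1.0]]
wrist_force: [-3.3, 1.1, 0.9]
width: 0.0099
t: 18.15
tool_pos: [0.486, -0.0584, 0.0865]
tcp_rot: [[-0.998, 0.06, 0.01], [0.06, 0.998, -0.003], [-0.01, -0.003, -1.0]]
wrist_force: [-3.8, 1.1, 3.8]
width: 0.01
t: 18.4
tool_pos: [0.486, -0.0582, 0.0843]
tcp_rot: [[-0.998, 0.059, 0.01], [0.059, 0.998, -0.003], [-0.01, -0.002, -1.0]]
wrist_force: [-1.6, -0.2, -3.7]
width: 0.0099
t 18.4 q -0.019 r 0.0895 yoff 0.0017 F [-1.6 -0.2 -3.7] w 0.0099
0.0 [-0.   0.5 -1.7]
```

```bash
python3 -m crank '0 0 0.002 0 0;0 0 0 0 0'; python3 -m crank '0 0 0.002 0 0;0 0 0 0 0'; python3 q.py 0.0
```

```text
t: 18.65
tool_pos: [0.486, -0.0582, 0.0826]
tcp_rot: [[-0.998, 0.06, 0.01], [0.06, 0.998, -0.003], [-0.01, -0.002, -1.0]]
wrist_force: [-3.7, 1.1, 6.8]
width: 0.01
t: 18.9
tool_pos: [0.4861, -0.0582, 0.0823]
tcp_rot: [[-0.998, 0.059, 0.012], [0.059, 0.998, -0.003], [-0.012, -0.003, -1.0]]
wrist_force: [-7.3, 1.6, 8.0]
width: 0.0098
t 18.9 q -0.041 r 0.0895 yoff 0.0018 F [-7.3  1.6  8. ] w 0.0098
0.0 [-0.   0.6 -3.7]
```

Contact: the tool stopped sinking and the upward force rose to 8 N. I'll release, let the arm settle, and withdraw straight up.

```bash
python3 -m crank '0 0 0 0 20;0 0 0 0 40;0 0 0 0 40;0 0 0 0 40;0 0 -0.01 0 40;0 0 -0.03 0 40;0 0 -0.05 0 40;0 0 -0.05 0 40;0 0 -0.05 0 40;0 0 0 0 40'
python3 -m crank '0.05 0 0 0 40;0.05 0 0 0 40;0.03 0 0 0 40;0 0 0 0 40'
python3 - <<'E'
from h import *
p=imaging.camera_params('wrist');im=imaging.camera('wrist');cv2.imwrite('pics/o.png',cv2.resize(im,(800,600),interpolation=cv2.INTER_CUBIC))
im=imaging.camera('side');cv2.imwrite('pics/o2.png',cv2.resize(im[140:384,170:440],(0,0),fx=2.4,fy=2.4,interpolation=cv2.INTER_CUBIC))
sp=top_spot('side','clamp_bar');print(sp)
v=[0.52144312,0.04570364,-1.62222749];ps=imaging.camera_params('side')
for q in(-.1,0,.06,.15):print(q,proj(ps,W(v,bar(q))).round(1),proj(p,W(v,bar(q))).round(1))
print(top_spot('side','big_blank'),top_spot('side','blank1'),proj(ps,W(v,PTS['nest'])))
E
```

```text
t: 20.15
tool_pos: [0.4838, -0.0577, 0.2818]
tcp_rot: [[-0.998, 0.06, 0.015], [0.06, 0.998, -0.004], [-0.015, -0.003, -1.0]]
wrist_force: [0.2, -0.3, -0.7]
width: 0.0342
t: 20.65
tool_pos: [0.3497, -0.0491, 0.2791]
tcp_rot: [[-0.998, 0.06, 0.014], [0.059, 0.998, -0.004], [-0.015, -0.003, -1.0]]
wrist_force: [-0.1, -0.9, 0.2]
width: 0.0344
[([262.3, 215.0], 0.52)]
-0.1 [261.7 216.1] [252.9 284. ]
0 [261.5 213.1] [253.2 288.2]
0.06 [261.6 211.3] [253.1 290.8]
0.15 [261.8 208.8] [252.4 294.9]
[([353.4, 310.4], 0.85), ([186.7, 242.1], 0.32)] [([264.0, 232.8], 0.61), ([240.0, 202.4], 0.61), ([254.2, 219.0], 0.41)] [266.76968613 231.77346522]
```

View pics/o.png

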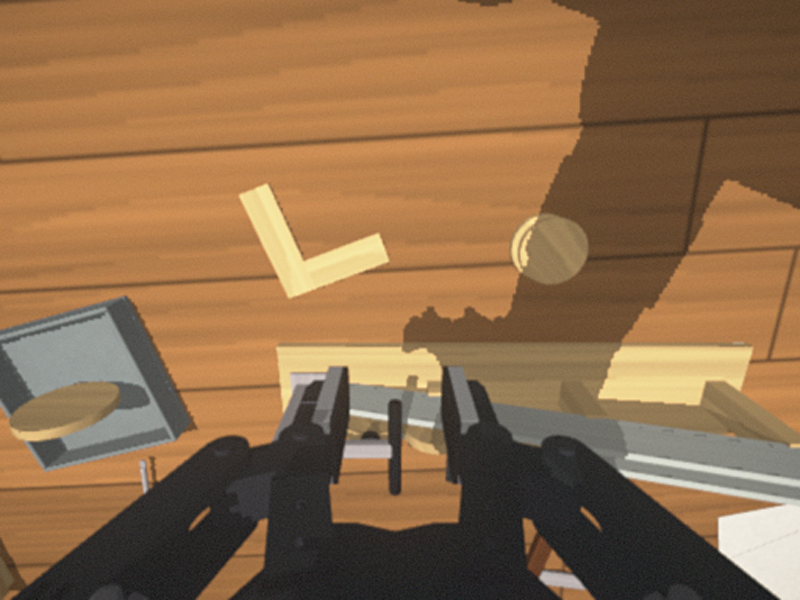

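View pics/o2.png

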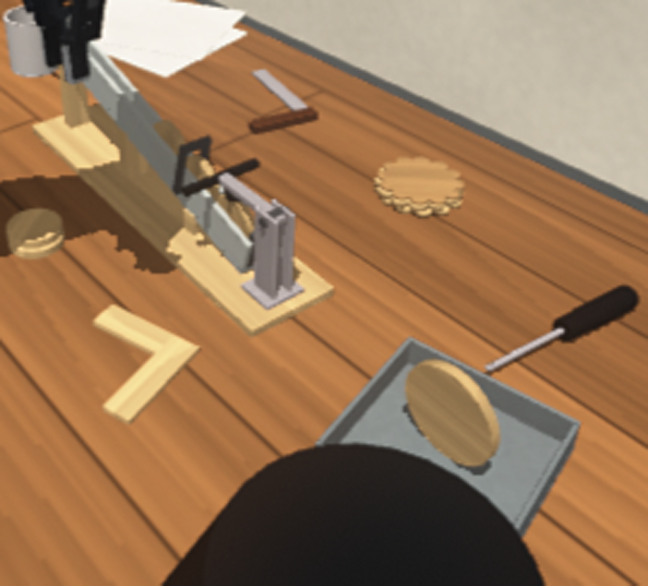

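```bash
python3 -m crank '0 0.05 0 0 40;0 0.05 0 0 40;0 0.05 0 0 40;0 0.04 0 0 40;0 0 0 0 40;0 0 0 0 40;0 0 0 0 40;0 0 0 0 40'
python3 - <<'E'
from h import *
im=imaging.camera('side');a=cv2.resize(im[150:270,200:320],(0,0),fx=4.9,fy=4.9,interpolation=cv2.INTER_CUBIC);cv2.imwrite('pics/p.png',a)
print(top_spot('side','clamp_bar'),top_spot('side','big_blank'))
im=imaging.camera('top');cv2.imwrite('pics/p2.png',cv2.resize(im,(800,600)))
E
```

```text
t: 21.9
tool_pos: [0.368, 0.1444, 0.2764]
tcp_rot: [[-0.998, 0.063, 0.01], [0.063, 0.998, -0.004], [-0.011, -0.004, -1.0]]
wrist_force: [-0.0, 0.0, 0.3]
width: 0.034
[([261.9, 214.7], 0.72)] [([353.5, 310.3], 0.9), ([400.8, 281.8], 0.71), ([285.5, 193.3], 0.55)]
```

View pics/p.png

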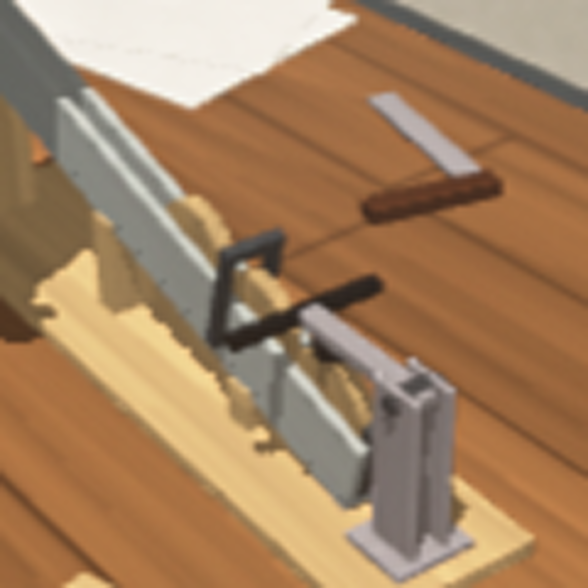

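View pics/p2.png

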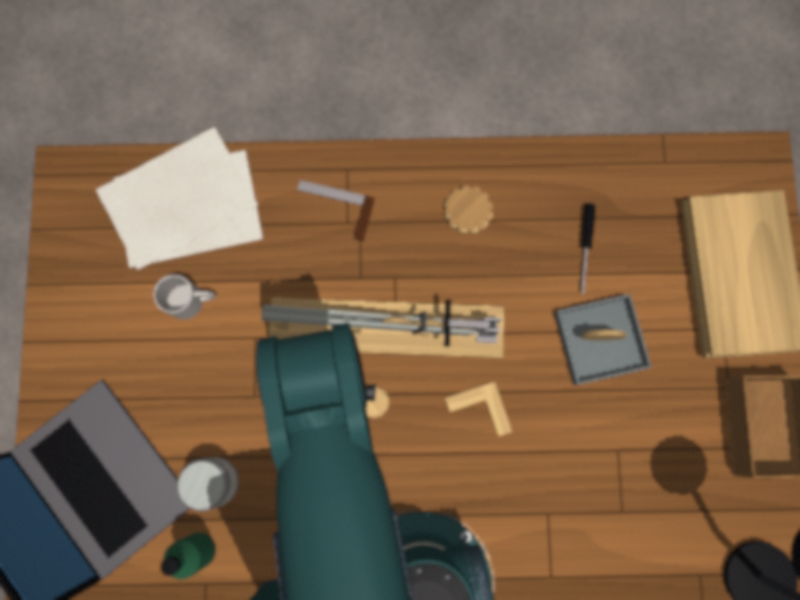

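The clamp arm is level with its pad on the first blank, and blanks 2 and 3 are in line behind it. The big blank stands still in the tray at (602,333), and nothing else has moved. Handing in.

```bash
python3 -c "
from station import ctrl
print(ctrl.hand_in())"
```

```text
the job is handed in; nothing more can be done
None
```

I lifted the oversize blank out of the chute and put it in the grey tray, and the three small blanks rolled down to the stop. I then swung the clamp over and down until it touched the first blank at about 8 N, let go and backed off. I handed in at about 22 s of the 64 s, and no verdict was reported.

**Last checks**
- **Clamp:** it stayed down after release. My readings of its angle ran from about −0.06 to 0 rad, inside the −0.1 to 0.06 limit but only good to a few hundredths.
- **Small blanks:** all three sit in line against the stop in the pictures. I did not measure the first blank's distance from its place to the 6 mm limit; the detector found it about 3 pixels from where that place should appear.
- **Oversize blank:** it is standing on edge in the middle of the tray rather than lying flat. Its centre should be about 50 mm up, under the 60 mm limit, and it had not moved between pictures about 8 s apart.
- **Other objects:** none of the other things on the table had visibly moved.

**Disagreement:** the gripper read about 9.9 mm on the clamp's 12 mm bar, but the arm followed the gripper normally through the swing.

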